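# Slide the warm saucepan to its resting place and zero the timer

### The arm

A 7-joint arm with a two-finger parallel gripper is mounted at the origin on the work surface. World frame = base frame: x ahead of the robot, y to its left, z up, the work surface at z = 0. Lengths are in m, angles in rad, forces in N, time in s.
With the tool pointing down it reaches from about 0.425 to 1.025 m from the base axis. Payload 9.4 kg.
Tool frame: the origin (TCP) lies midway between the tips of the shut fingers; the grasp point (between the pads) lies 19 mm behind it; z points along the fingers, y is the line along which they close (so a half turn about z gives the same grasp; the last joint's range is limited). The gripper opens to 85 mm and grips with 20 to 120 N. Pads are 22 mm wide; open, the fingers measure 114 mm over their backs; the gripper's body (76 mm by 85 mm) begins 54 mm behind the grasp point. The pads swing forward as they close: fully open they stand 13 mm farther back than shut.
Start: joints at [1.188, 0.599, -0.003, 1.599, 0.002, 0.943, -0.08], TCP at [0.218, -0.691, 0.231] pointing down, gripper open.
Joint ranges: [-2.57, 2.57], [-0.35, 1.97], [-1.29, 1.29], [0.11, 2.56], [-1.05, 4.19], [0.11, 1.86], [-2.63, 2.63]. Speed limits (rad/s): [2.22, 2.22, 3.01, 3.01, 3.14, 3.14, 3.14].

### API

Orientations are given as [roll, pitch, yaw] about the fixed x, y, z axes, in that order (R = Rz(yaw) Ry(pitch) Rx(roll)).
In Python, from bench import state, camera, job_done, find_in, masks_of, spot_point gives the robot as it stands.
- The arm moves only by the tool move_arm, never from a script. Its argument "motion" is a list of rows, each a list of 7 numbers: the shift along the tool's x, y, z in m, then the turn, a rotation vector about the tool's x, y, z in degrees, then the closure, from -1 (fully open) to 1 (shut). A call has 1 to 12 rows; each row is the pose to reach, as a shift and turn from the pose commanded when the call began, along the tool's axes at that moment; what a row does not reach only later rows make up. A row lasts 1/8 s, in which the tool goes at most 62.5 mm and 10.7 degrees, less where a joint would pass 70% of its speed; a pose out of reach is approached as far as the arm can. A call with a gripper value outside its range is refused whole. The fingers move at their own pace and stop on an object; "grip_force" is the grip in N (left out, the last holds). Time passes only in rows, so rows that repeat a pose let the fingers close. It gives the time, the measured TCP pose, the force, the opening and the grip force at its end, in the units of the state.
- state(): the state, without advancing time (a new reading comes with each control period).
- camera(name): name is "side" or "top"; returns a dict with "frame" (400x640x3 uint8, red, green, blue), "mtx" (3x3 intrinsics, pixels), "origin" and "orientation" of the camera in the world. Camera axes: x right, y up, looking along -z (the intrinsics and any distortion apply to the point x, -y, -z); pixel columns grow to the right and rows downward; lengths in m; the calibration is good to about 2 mm. A picture is of the moment at which its call begins. There is no depth.
- job_done(): hands the job in; it is judged then, once.
Trained networks look in a picture, given as the dict that the camera call returned (one of the last four; its "shot" number tells which), for a name from the list of things; names that differ only in an ending like _2 or _b are one class to them, and where a whole thing is asked for, a point or a joint stands for the part that bears it (a point fixed in the world has none). Each returns a list of dicts, best first, with "conf" (0 to 1); they miss things now and then, are a little off and sometimes report something else, mostly with a low value. They report only what shows in the picture. A call takes as long as a camera call.
- find_in(name, picture): "centre" ([x, y, z] in m, in the coordinates of the camera as it stood for that picture, good to about 4 mm: the middle of the surface that is visible of it).
- masks_of(name, picture): "region" (400x640 bool, what is visible of it).
- spot_point(name, picture): "centre" ([x, y, z] in m, in the coordinates of the camera as it stood for that picture, good to about 4 mm: a listed point, or the origin of a listed thing).
The state is a dict: "clock": time; "joints": joint angles; "joint_velocities": joint speeds; "joint_torque": joint torques, N m; "position": TCP position; "orientation": TCP orientation; "wrist_force": force on the tool from outside, world axes, zero at the start; "wrist_torque": the same for the moment, N m; "opening": finger opening in m; "finger_force": force on a finger pad.
Only numpy, scipy, OpenCV 4.12 (cv2) and the standard library are available. Lean on these libraries where they do the work, as an engineer would, in place of code of your own. Each camera call takes 0.05 s, during which the arm holds its last target. There are 200 camera calls.

### The job

The soap base has warmed long enough: first slide the lidded saucepan along the hotplate from the round heating mark until its base stands wholly inside the square resting mark, steering it around the jar and never lifting or tipping it. Then turn the timer's knob counter-clockwise (seen from above) fully back to its zero stop. Leave the jar, the steel bowl and the spatula undisturbed.

Things in the scene. Friction and masses are not known exactly. Their poses are not given: they have to be found in the camera images.
- hob: flat hotplate with a black top in a steel frame, fixed, 300 (its x) x 460 (its y) x 36 mm high; origin at the centre of its underside, z up; the whole top is one flat level surface 36 mm above the table
- hot_mark: round heating mark printed on the hotplate (a light ring of 165 mm diameter with a small ring in its middle), the pan starts on it; origin at its centre on the hotplate's top surface, flat, no step
- rest_mark: square resting mark printed on the hotplate (light outline, 165 x 165 mm inside); origin at its centre on the hotplate's top surface, x and y along its sides, flat, no step
- pan: steel saucepan with a lid that is fixed to it, about 0.6 kg; body 120 mm diameter (rim 126 mm), rim 74 mm high, black lid knob 26 mm wide at 84 to 103 mm height on the axis; origin at the centre of its underside. One straight level black handle sticks out along its own -x, from 58 to 143 mm from the axis, 18 mm wide, 14 mm tall, its centre line 55 mm above the pan's underside
- jar: amber glass jar with a metal cap and paper label, 66 mm diameter, 110 mm high, loose, standing on the hotplate between the two marks, nearer the far side; origin at the centre of its underside; not to be moved
- timer_box: white timer box, fixed, 130 (its x) x 120 (its y) x 46 mm high, beside the hotplate on its left or right; origin at the centre of its underside; the knob is in the middle of its top; the longer black tick on the top, towards the box's -x, marks zero
- timer_knob_grip (a point): point on the vertical axis of the timer's knob at the height to grip; 83 mm above the table; the knob is a black disc of 60 mm diameter with an upright grip bar across it, 57 mm long, 14 mm wide, 30 mm tall, its top 90 mm above the table, with a white pointer line on one end
- timer_knob (a joint): angle of the timer's knob in rad: 0 at the zero stop (grip bar along the timer box's x axis), grows as it is turned clockwise seen from above; stiff enough to stay where it is left
- ramekin: small empty steel bowl, 72 mm diameter, 38 mm high, loose, on the table near the hotplate's front left corner; origin at the centre of its underside; not to be moved
- spatula: wooden-handled spatula lying on the table, 200 mm long along its x, loose; origin at the middle of its underside; not to be moved

How it is judged:
By the outcome, as a careful person would: the job done as asked, in the order asked, and still so for the second after the job is handed in, with the robot touching nothing.
It also fails if it takes over 53 s, if anything falls off the work surface, if the arm or the gripper's body presses on something with over 40 N, if the wrist force passes 120 N, or if a joint passes its speed limit or range.

## Working session

There is one attempt and no reset: what is moved stays moved. The work goes in short steps, Python scripts to look and compute and a tool call to move; the robot and the scene stay as the last step left them, time stands still between calls to the robot, and variables do not carry over. Pictures are saved under pics/ and viewed, at most 10 in all, crops included, and the job is handed in when it is done.

Besides the shell and the picture viewer there is one more tool, called after "Emit:" by a JSON object that holds its "op" and its "data". move_arm: Moves the arm, as the interface text tells. Its arguments: {"type":"object","properties":{"motion":{"type":"array","items":{"type":"array","items":{"type":"number"}}},"grip_force":{"type":"number"}},"required":["motion"]}

```bash
mkdir -p pics; cat > h.py <<'E'
import numpy as np, cv2
from scipy.spatial.transform import Rotation as R
from bench import state,camera,job_done,find_in,masks_of,spot_point
def M(o):
    o=np.array(o,float)
    return o if o.shape==(3,3) else (R.from_euler('xyz',o).as_matrix() if o.size==3 else R.from_quat(o).as_matrix())
def W(c,p): return M(c['orientation'])@np.array(p)+np.array(c['origin'])
def px(c,p):
    q=M(c['orientation']).T@(np.array(p)-c['origin']); q=q*[1,-1,-1]; u=np.array(c['mtx'])@q; return u[:2]/u[2]
def ray(c,uv,z):
    d=np.linalg.inv(c['mtx'])@[uv[0],uv[1],1]; d=M(c['orientation'])@(d*[1,-1,-1]); o=np.array(c['origin']); return o+d*(z-o[2])/d[2]
E
python3 - <<'E'
from h import *
for n in('top','side'):
    c=camera(n); cv2.imwrite(f'pics/{n}0.png',c['frame'][...,::-1]); print(n,[k for k in c],c['origin'],c['orientation'],np.array(c['mtx']).tolist())
    for t in 'hob hot_mark rest_mark pan jar timer_box timer_knob_grip ramekin spatula'.split():
        r=spot_point(t,c); print(t,[(np.round(W(c,a['centre']),3).tolist(),round(a['conf'],2)) for a in r[:2]])
s=state();print(s)
E
```

```text
top ['frame', 'mtx', 'origin', 'orientation', 'shot'] [ 0.32647565 -0.00488618  1.3391464 ] [ 0.14843228  0.00922103 -1.60074447] [[417.2355676402379, 0.0, 320.4396409751902], [0.0, 417.2355676402379, 189.00971225229668], [0.0, 0.0, 1.0]]
hob [([0.62, 0.013, -0.002], 0.83)]
hot_mark [([0.534, 0.414, 0.083], 0.26)]
rest_mark [([0.609, -0.113, 0.033], 0.61)]
pan [([0.63, 0.141, 0.038], 0.71)]
jar [([0.679, 0.006, 0.036], 0.55), ([0.535, 0.412, 0.082], 0.24)]
timer_box [([0.534, 0.412, 0.004], 0.66)]
timer_knob_grip [([0.534, 0.412, 0.082], 0.62)]
ramekin [([0.334, 0.277, -0.004], 0.92), ([0.531, 0.415, 0.004], 0.24)]
spatula [([0.348, -0.254, 0.003], 0.97)]
side ['frame', 'mtx', 'origin', 'orientation', 'shot'] [ 0.25030884 -0.60393715  0.87123484] [ 0.69829989 -0.00315127 -0.41704933] [[424.5991467682584, 0.0, 318.26795938501016], [0.0, 424.5991467682584, 204.15243905279385], [0.0, 0.0, 1.0]]
hob [([0.622, 0.014, 0.001], 0.62)]
hot_mark [([0.634, 0.141, 0.038], 0.59)]
rest_mark [([0.533, 0.413, 0.004], 0.64), ([0.612, -0.113, 0.044], 0.59)]
pan [([0.634, 0.14, 0.036], 0.9), ([0.61, -0
[... 248 characters left out ...]
ints': array([ 1.18833197,  0.59928023, -0.00249109,  1.59941915,  0.00181246,
        0.94289145, -0.07976639]), 'joint_velocities': array([ 0.00115892,  0.00120463,  0.00045368,  0.0018554 , -0.00069809,
        0.00023434,  0.00105696]), 'joint_torque': array([ 7.09862834e-04, -7.76246810e+01,  1.56415254e+00, -2.58389086e+01,
        1.24538073e-02,  2.06294375e-03,  2.45792575e-05]), 'position': array([ 0.21822304, -0.6913703 ,  0.2312823 ]), 'orientation': array([3.14158376e+00, 6.11515777e-05, 3.05819691e-01]), 'wrist_force': array([ 0.18542781, -0.11008586,  0.07350702]), 'wrist_torque': array([0.02814612, 0.03853717, 0.0253102 ]), 'finger_force': 0.0, 'opening': 0.08559247771495088}
```

View pics/top0.png

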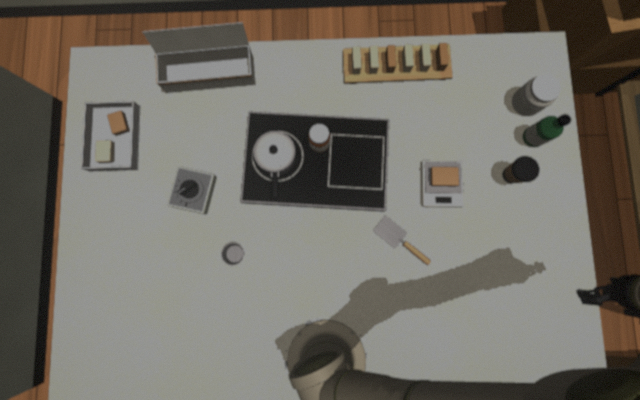

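View pics/side0.png

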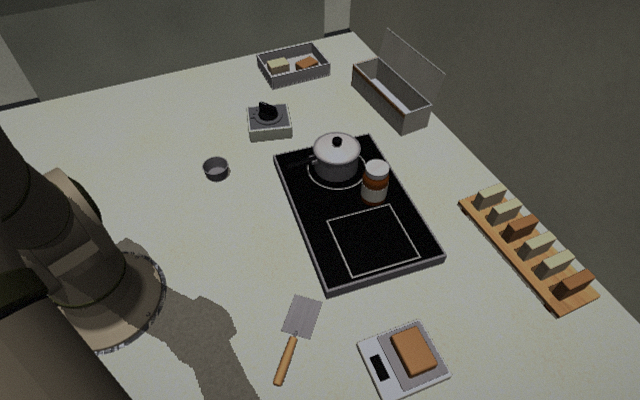

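The top view shows the pan at (275,150) with its handle pointing toward the robot, the jar at (319,137), the resting square at (357,161), and the timer at (191,190). Next I'll rectify crops to get the handle and knob angles.

```bash
python3 - <<'E'
from h import *
c=camera('top')
def rect(c,x0,x1,y0,y1,z,s):  # image right = -y, up = +x
    P=np.array([[x1,y1],[x1,y0],[x0,y0],[x0,y1]]);w=int((y1-y0)*s);h=int((x1-x0)*s)
    src=np.float32([px(c,[*p,z]) for p in P]);H=cv2.getPerspectiveTransform(src,np.float32([[0,0],[w,0],[w,h],[0,h]]))
    return cv2.warpPerspective(c['frame'],H,(w,h),flags=cv2.INTER_CUBIC)
a=rect(c,.44,.80,-.24,.26,.036,1200)   # hob
b=rect(c,.45,.62,.33,.50,.09,1800)  # knob top
s=camera('side'); b2=rect(s,.45,.62,.33,.50,.09,1600)
h=np.zeros((600,800,3),np.uint8)
h[:432,:600]=a
cv2.imwrite('pics/hob.png',cv2.convertScaleAbs(h[:432,:600,::-1],alpha=1.5))
k=np.hstack([b,cv2.resize(b2,(306,306))]);cv2.imwrite('pics/knob.png',cv2.convertScaleAbs(k[...,::-1],alpha=1.5))
for cc in (c,s):
  for n in('rest_mark','hot_mark','pan','jar','hob','timer_box'):
    m=masks_of(n,cc)
    z={'rest_mark':.036,'hot_mark':.036,'hob':.036,'timer_box':.046,'pan':.1,'jar':.146}[n]
    for r in m[:1]:
        co=cv2.findContours(r['region'].astype(np.uint8),0,2)[0]; co=max(co,key=cv2.contourArea)[:,0]
        w=np.float32([ray(cc,p,z)[:2] for p in co]); print(n,r['conf'],cv2.minAreaRect(w))
E
```

```text
rest_mark 0.72 ((0.6066070199012756, -0.11291427910327911), (0.17528125643730164, 0.1757390797138214), 87.01548767089844)
hot_mark 0.96 ((0.6215731501579285, 0.08644289523363113), (0.06266716867685318, 0.15072272717952728), 77.16248321533203)
pan 0.97 ((0.5995554327964783, 0.12568724155426025), (0.19407880306243896, 0.12123182415962219), 24.244781494140625)
jar 0.58 ((0.6573976874351501, 0.001964893192052841), (0.06195483356714249, 0.08494798839092255), 88.15644073486328)
hob 0.72 ((0.6153163909912109, 0.015306815505027771), (0.46031227707862854, 0.30523809790611267), 84.79904174804688)
timer_box 0.83 ((0.5291295051574707, 0.4046327471733093), (0.13069598376750946, 0.133126899600029), 76.42889404296875)
rest_mark 0.75 ((0.6112952828407288, -0.11339566111564636), (0.17584228515625, 0.1760423630475998), 85.84870147705078)
hot_mark 0.59 ((0.5473018884658813, 0.4510180652141571), (0.0941321924328804, 0.056118518114089966), 71.23123168945312)
pan 0.62 ((0.6094508767127991, 0.13633710145950317), (0.18187315762043, 0.17576168477535248), 47.24064636230469)
jar 0.91 ((0.6494743824005127, -0.03865623474121094), (0.1514904648065567, 0.06307786703109741), 58.18244934082031)
hob 0.88 ((0.6156025528907776, 0.0055310726165771484), (0.4779135286808014, 0.30930039286613464), 84.86686706542969)
timer_box 0.76 ((0.5299639701843262, 0.39492592215538025), (0.18719390034675598, 0.13220806419849396), 75.09767150878906)
```

View pics/hob.png

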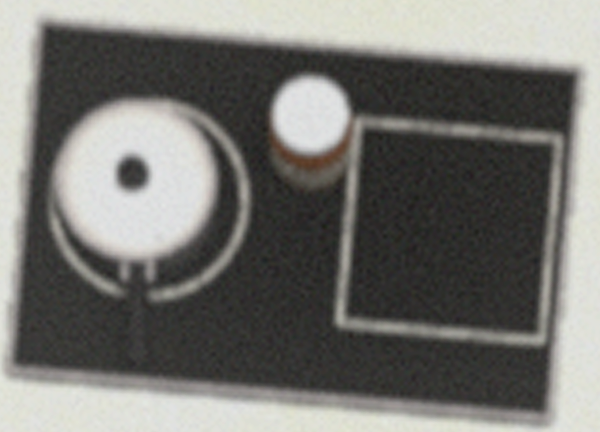

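View pics/knob.png

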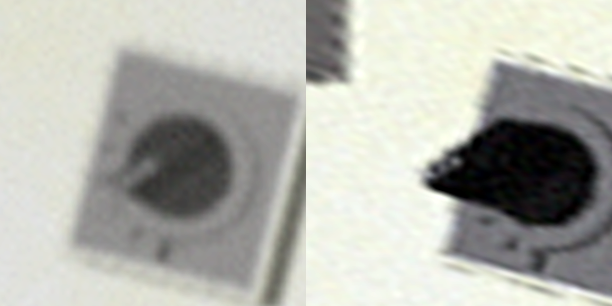

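The rectified hob crop puts the pan at about (0.631, 0.139) with its handle along world −x. The rest square is centred at (0.608, −0.113) and the jar is at (0.677, 0.005). The knob crop shows the box turned about −13° with the pointer to the left of the zero tick. First move: go above the handle.

Emit:
{"op": "move_arm", "data": {"motion": [[0.557,-0.695,0.03,0,0,17.5,-1],[0.557,-0.695,0.03,0,0,17.5,-1],[0.557,-0.695,0.03,0,0,17.5,-1],[0.557,-0.695,0.03,0,0,17.5,-1],[0.557,-0.695,0.03,0,0,17.5,-1],[0.557,-0.695,0.03,0,0,17.5,-1],[0.557,-0.695,0.03,0,0,17.5,-1],[0.557,-0.695,0.03,0,0,17.5,-1],[0.557,-0.695,0.03,0,0,17.5,-1],[0.557,-0.695,0.03,0,0,17.5,-1],[0.557,-0.695,0.03,0,0,17.5,-1],[0.557,-0.695,0.03,0,0,17.5,-1]]}}

```text
clock: 3.2
position: [0.4899, 0.0095, 0.2063]
orientation: [3.142, -0.001, 0.0]
wrist_force: [0.6, -0.3, -0.3]
opening: 0.0857
finger_force: 0.0
```

Emit:
{"op": "move_arm", "data": {"motion": [[0.025,-0.065,0,0,0,0,-1],[0.05,-0.128,0,0,0,0,-1],[0.05,-0.128,0,0,0,0,-1],[0.05,-0.128,0,0,0,0,-1]]}}

```text
clock: 3.7
position: [0.539, 0.1359, 0.2058]
orientation: [3.141, 0.0, 0.002]
wrist_force: [0.1, -0.3, -0.8]
opening: 0.0856
finger_force: 0.0
```

```bash
python3 - <<'E'
from h import *
print(state()['position'],state()['joints'])
c=camera('top')
cv2.imwrite('pics/a.png',cv2.resize(c['frame'][90:230,150:400],(800,448),interpolation=cv2.INTER_CUBIC)[...,::-1])
c=camera('side')
for n in ('pan','timer_knob_grip'):
  r=spot_point(n,c);print(n,[W(c,a['centre']) for a in r[:1]])
cv2.imwrite('pics/b.png',cv2.resize(c['frame'][80:220,230:430],(800,560),interpolation=cv2.INTER_CUBIC)[...,::-1])
E
```

```text
[0.53895595 0.13591097 0.20577517] [-0.34417968  0.42960382 -0.00698442  2.01538831  0.00479287  0.69713211
 -1.92316728]
pan [array([0.63445721, 0.13565867, 0.03409585])]
timer_knob_grip [array([0.53661892, 0.41317346, 0.08574488])]
```

View pics/b.png

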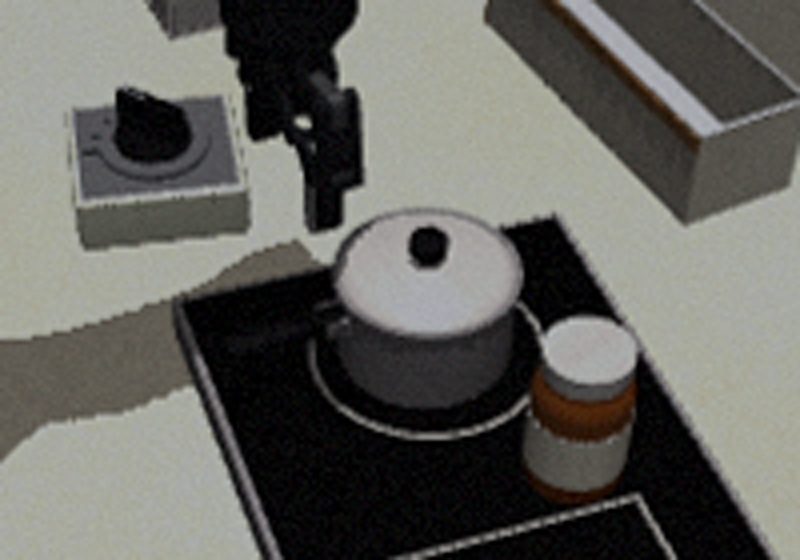

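The fingers are above the handle, which runs from the pan at (330,320) toward (220,340) in the crop. Now I'll descend.

Emit:
{"op": "move_arm", "data": {"motion": [[-0.005,-0.002,0.06,0,0,0,-1],[-0.005,-0.002,0.11,0,0,0,-1],[-0.005,-0.002,0.134,0,0,0,-1],[-0.005,-0.002,0.134,0,0,0,-1],[-0.005,-0.002,0.134,0,0,0,0.2],[-0.005,-0.002,0.134,0,0,0,0.4],[-0.005,-0.002,0.134,0,0,0,1],[-0.005,-0.002,0.134,0,0,0,1],[-0.005,-0.002,0.134,0,0,0,1],[-0.005,-0.002,0.134,0,0,0,1]], "grip_force": 40}}

```text
clock: 5.15
position: [0.5345, 0.1379, 0.0728]
orientation: [-3.141, -0.001, 0.001]
wrist_force: [-1.7, -0.0, 7.9]
opening: 0.0171
finger_force: 42.5
```

Emit:
{"op": "move_arm", "data": {"motion": [[0,0,-0.0007,0,0,0,1],[0,0,-0.0007,0,0,0,1]]}}

```text
clock: 5.4
position: [0.5344, 0.1379, 0.0729]
orientation: [-3.141, -0.001, 0.001]
wrist_force: [0.5, 1.8, 0.5]
opening: 0.017
finger_force: 41.7
```

```bash
python3 - <<'E'
from h import *
s=state();print(s['position'],s['orientation'],s['wrist_force'],s['wrist_torque'],s['opening'])
c=camera('top')
for cc in (c,camera('side')):
  for n in ('pan','jar'):
    r=spot_point(n,cc);print(n,[W(cc,a['centre']) for a in r[:1]])
E
```

```text
[0.53441749 0.13786778 0.07285193] [-3.14125513e+00 -6.31761499e-04  7.97929568e-04] [0.46454188 1.81043494 0.49473471] [ 0.22840961 -0.1944936   0.14132323] 0.017033124429151045
pan [array([0.62991649, 0.13980057, 0.03759612])]
jar [array([0.6782457 , 0.00400434, 0.03569595])]
pan [array([0.63697373, 0.13518096, 0.03589832])]
jar [array([ 0.67528726, -0.00151395,  0.03608783])]
```

Emit:
{"op": "move_arm", "data": {"motion": [[-0.012,0.004,0,0,0,0,1],[-0.03,0.012,0,0,0,0,1],[-0.047,0.022,0,0,0,0,1],[-0.062,0.034,0,0,0,0,1],[-0.072,0.048,0,0,0,0,1],[-0.077,0.062,0,0,0,0,1],[-0.077,0.07,0,0,0,0,1],[-0.077,0.07,0,0,0,0,1]]}}

```text
clock: 6.7
position: [0.4567, 0.0661, 0.0728]
orientation: [3.141, 0.001, -0.002]
wrist_force: [-0.7, -0.5, 7.5]
opening: 0.0172
finger_force: 42.4
```

```bash
python3 - <<'E'
from h import *
s=state();print(s['position'],s['orientation'],s['wrist_force'],s['wrist_torque'],s['opening'])
for cc in (camera('top'),camera('side')):
  for n in ('pan','jar'):
    r=spot_point(n,cc);print(n,[(W(cc,a['centre']),a['conf']) for a in r[:1]])
cv2.imwrite('pics/c.png',cv2.resize(cc['frame'][80:280,230:480],(750,600),interpolation=cv2.INTER_CUBIC)[...,::-1])
E
```

```text
[0.45669558 0.0660599  0.07278654] [ 3.14074257e+00  1.28135439e-03 -1.74708930e-03] [-0.70318857 -0.52412544  7.45781519] [-0.01420633  0.14947324  0.12349024] 0.017192913033062016
pan [(array([0.55217673, 0.06927729, 0.03937234]), 0.6)]
jar [(array([0.67619975, 0.0050689 , 0.03539462]), 0.94)]
pan [(array([0.55698953, 0.06377426, 0.03719083]), 0.88)]
jar [(array([ 0.67603133, -0.00154455,  0.03840848]), 0.81)]
```

View pics/c.png

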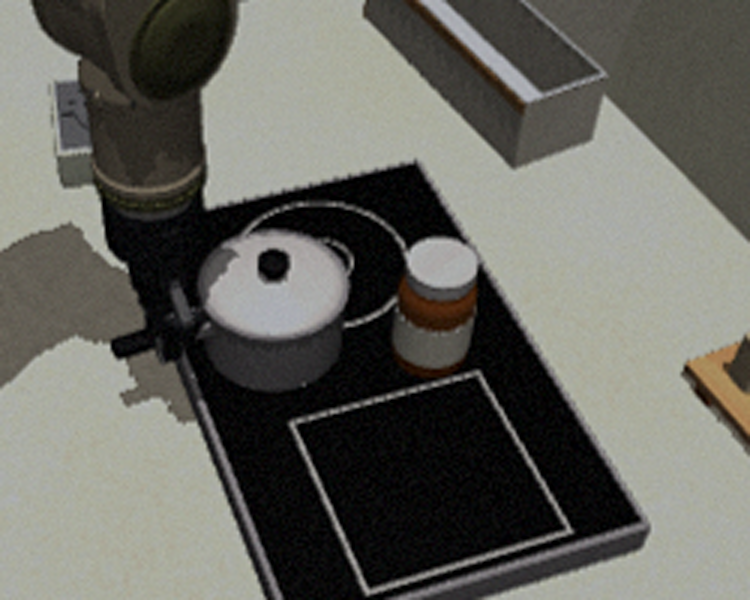

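Pan slid cleanly and is clear of the jar (pan at (275,310), jar at (438,305)). I'll continue past the jar with the downward preload eased slightly.

Emit:
{"op": "move_arm", "data": {"motion": [[0,0.01,-0.0004,0,0,0,1],[0,0.028,-0.0004,0,0,0,1],[0,0.048,-0.0004,0,0,0,1],[0,0.068,-0.0004,0,0,0,1],[0,0.088,-0.0004,0,0,0,1],[0,0.105,-0.0004,0,0,0,1],[0,0.115,-0.0004,0,0,0,1],[0,0.115,-0.0004,0,0,0,1]]}}

```text
clock: 8.0
position: [0.4564, -0.0489, 0.0729]
orientation: [3.141, 0.002, -0.003]
wrist_force: [-0.7, -1.8, -1.0]
opening: 0.0171
finger_force: 41.2
```

```bash
python3 - <<'E'
from h import *
s=state();print(s['position'],s['orientation'],s['wrist_force'],s['wrist_torque'],s['opening'])
for cc in (camera('top'),camera('side')):
  for n in ('pan','jar','rest_mark'):
    r=spot_point(n,cc);print(n,[(W(cc,a['centre']),a['conf']) for a in r[:1]])
E
```

```text
[ 0.4564448  -0.04889092  0.07285879] [ 3.14087978e+00  1.58177048e-03 -2.86327560e-03] [-0.67618629 -1.78927188 -0.96543444] [-0.34629592  0.08725436 -0.17937527] 0.017132591557729022
pan [(array([ 0.55256414, -0.05036878,  0.03673986]), 0.64)]
jar [(array([0.67183525, 0.00800692, 0.03475497]), 0.57)]
rest_mark [(array([ 0.60898218, -0.11549703,  0.03749817]), 0.84)]
pan [(array([ 0.55794669, -0.05308187,  0.03428761]), 0.74)]
jar [(array([ 0.67643791, -0.00088085,  0.03748968]), 0.91)]
rest_mark [(array([ 0.61275547, -0.11469556,  0.0443896 ]), 0.75)]
```

Emit:
{"op": "move_arm", "data": {"motion": [[0.002,0.01,0.0003,0,0,0,1],[0.01,0.026,0.0003,0,0,0,1],[0.024,0.042,0.0003,0,0,0,1],[0.04,0.055,0.0003,0,0,0,1],[0.05,0.061,0.0003,0,0,0,1],[0.054,0.063,0.0003,0,0,0,1],[0.054,0.063,0.0003,0,0,0,1],[0.054,0.063,0.0003,0,0,0,1]]}}

```text
clock: 9.4
position: [0.5107, -0.1104, 0.0729]
orientation: [3.142, 0.001, 0.001]
wrist_force: [-4.3, 0.6, 4.6]
opening: 0.0174
finger_force: 42.0
```

```bash
python3 - <<'E'
from h import *
s=state();print(s['position'],s['orientation'],s['wrist_force'],s['wrist_torque'],s['opening'])
for cc in (camera('top'),camera('side')):
  for n in ('pan','jar','rest_mark'):
    r=spot_point(n,cc);print(n,[(W(cc,a['centre']),a['conf']) for a in r[:1]])
cv2.imwrite('pics/d.png',cv2.resize(cc['frame'][120:320,230:480],(750,600),interpolation=cv2.INTER_CUBIC)[...,::-1])
E
```

```text
[ 0.51068569 -0.11041693  0.07285658] [3.14150211e+00 7.05658154e-04 7.14396070e-04] [-4.25189502  0.56119675  4.56062183] [0.03865994 0.88822133 0.12744674] 0.017448526388687994
pan [(array([ 0.60752375, -0.10655014,  0.03762553]), 0.91)]
jar [(array([0.67387012, 0.00243603, 0.03553887]), 0.74)]
rest_mark []
pan [(array([ 0.61149291, -0.11266512,  0.03702595]), 0.92)]
jar []
rest_mark []
```

View pics/d.png

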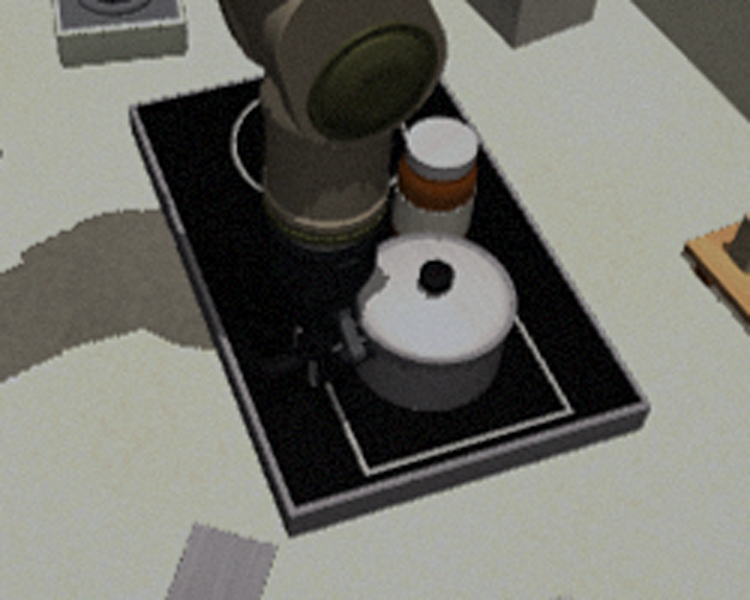

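The pan stands inside the square: its base bottom is at (432,408), against mark corners (368,473) and (570,410). I'll nudge it 3 mm, release and rise.

Emit:
{"op": "move_arm", "data": {"motion": [[0,0.003,0,0,0,0,1],[0,0.003,0,0,0,0,1],[0,0.003,0,0,0,0,1],[0,0.003,0,0,0,0,-1],[0,0.003,0,0,0,0,-1],[0,0.003,0,0,0,0,-1],[0,0.003,0,0,0,0,-1],[0,0.003,0,0,0,0,-1],[0,0.003,-0.04,0,0,0,-1],[0,0.003,-0.09,0,0,0,-1],[0,0.003,-0.13,0,0,0,-1],[0,0.003,-0.13,0,0,0,-1]]}}

```text
clock: 11.3
position: [0.5127, -0.1138, 0.2058]
orientation: [3.141, -0.006, -0.0]
wrist_force: [0.8, -0.1, 0.1]
opening: 0.0849
finger_force: 0.0
```

```bash
python3 - <<'E'
from h import *
s=state();print(s['position'],s['orientation'],s['wrist_force'],s['opening'],s['joints'])
c=camera('top')
for n in ('pan','jar','rest_mark','timer_knob_grip','timer_box'):
    r=spot_point(n,c);print(n,[(W(c,a['centre']),a['conf']) for a in r[:1]])
def rect(c,x0,x1,y0,y1,z,s):
    P=np.array([[x1,y1],[x1,y0],[x0,y0],[x0,y1]]);w=int((y1-y0)*s);h=int((x1-x0)*s)
    src=np.float32([px(c,[*p,z]) for p in P]);H=cv2.getPerspectiveTransform(src,np.float32([[0,0],[w,0],[w,h],[0,h]]))
    return cv2.warpPerspective(c['frame'],H,(w,h),flags=cv2.INTER_CUBIC)
f=c
b=rect(f,.49,.58,.37,.46,.09,4400).astype(float)
b=np.clip((b-b.min())*1.3*255/(b.max()-b.min()),0,255)**.6*255**.4
s=camera('side'); 
b2=rect(s,.49,.58,.37,.46,.09,4400).astype(float);b2=np.clip(b2/255,0,1)**.45*255
cv2.imwrite('pics/e.png',np.hstack([b,b2])[...,::-1])
E
```

```text
[ 0.51271374 -0.11378578  0.2057529 ] [ 3.14068255e+00 -5.65869308e-03 -5.23956143e-05] [ 0.80765549 -0.05693558  0.13391404] 0.0848684040716709 [ 0.21457936  0.39710418 -0.14093097  2.07874606  0.08879475  0.6654761
 -1.55597057]
pan [(array([ 0.60793984, -0.11016293,  0.03746848]), 0.95)]
jar [(array([0.67687391, 0.00494679, 0.03559611]), 0.9)]
rest_mark []
timer_knob_grip [(array([0.53382988, 0.41399588, 0.0827498 ]), 0.76)]
timer_box [(array([0.53774465, 0.41740763, 0.00387494]), 0.71)][ WARN:0@3.208] global loadsave.cpp:1063 imwrite_ Unsupported depth image for selected encoder is fallbacked to CV_8U.
```

View pics/e.png

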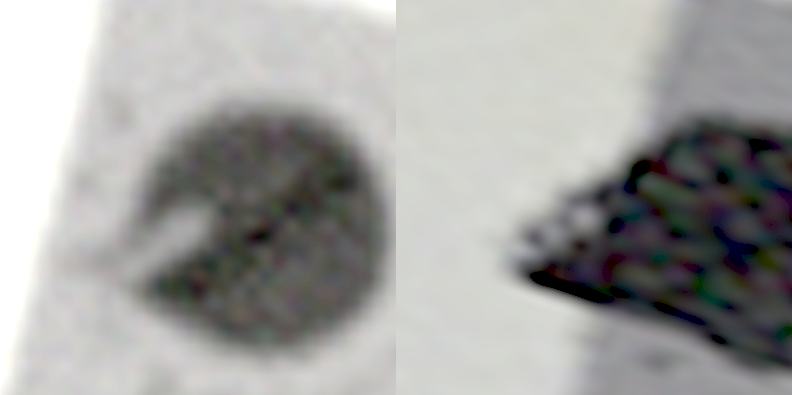

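The pointer line runs from near the axis at (210,215) to (125,272) in the left crop, so it points at about 124° in the world. The zero direction is about 167°, so the knob needs roughly 43° counter-clockwise. Moving above the knob with tool yaw at 124°.

Emit:
{"op": "move_arm", "data": {"motion": [[0.022,-0.527,0,0,0,-124,-1],[0.022,-0.527,0,0,0,-124,-1],[0.022,-0.527,0,0,0,-124,-1],[0.022,-0.527,0,0,0,-124,-1],[0.022,-0.527,0,0,0,-124,-1],[0.022,-0.527,0,0,0,-124,-1],[0.022,-0.527,0,0,0,-124,-1],[0.022,-0.527,0,0,0,-124,-1],[0.022,-0.527,0,0,0,-124,-1],[0.022,-0.527,0,0,0,-124,-1],[0.022,-0.527,0,0,0,-124,-1],[0.022,-0.527,0,0,0,-124,-1]]}}

```text
clock: 13.15
position: [0.5328, 0.4134, 0.2015]
orientation: [-3.14, -0.0, 2.169]
wrist_force: [0.8, 0.4, -0.2]
opening: 0.0855
finger_force: 0.0
```

Emit:
{"op": "move_arm", "data": {"motion": [[-0.001,0.0015,0.06,0,0,0,-1],[-0.001,0.0015,0.11,0,0,0,-1],[-0.001,0.0015,0.135,0,0,0,-1],[-0.001,0.0015,0.135,0,0,0,-1],[-0.001,0.0015,0.135,0,0,0,0.2],[-0.001,0.0015,0.135,0,0,0,0.4],[-0.001,0.0015,0.135,0,0,0,1],[-0.001,0.0015,0.135,0,0,0,1],[-0.001,0.0015,0.135,0,0,0,1],[-0.001,0.0015,0.135,0,0,0,1]], "grip_force": 40}}

```text
clock: 14.4
position: [0.5333, 0.4125, 0.0686]
orientation: [-3.139, 0.001, 2.165]
wrist_force: [-6.8, -5.4, 9.9]
opening: 0.0133
finger_force: 41.1
```

```bash
python3 - <<'E'
from h import *
s=state();print(s['position'],s['orientation'],s['wrist_force'],s['wrist_torque'],s['opening'],s['joints'])
E
```

```text
[0.53332321 0.41251864 0.06860186] [-3.13891226e+00  1.18231361e-03  2.16470943e+00] [-6.75106105 -5.35802293  9.87149853] [-1.08549513  1.31505663 -0.04381374] 0.013258646151539322 [-0.36433945  0.80584983 -0.61388558  1.8075208   0.65912522  0.74693189
 -0.74266333]
```

Emit:
{"op": "move_arm", "data": {"motion": [[0,-0.0008,-0.0008,0,0,0,1],[0,-0.0008,-0.0008,0,0,-5,1],[0,-0.0008,-0.0008,0,0,-10,1],[0,-0.0008,-0.0008,0,0,-15,1],[0,-0.0008,-0.0008,0,0,-20,1],[0,-0.0008,-0.0008,0,0,-24,1],[0,-0.0008,-0.0008,0,0,-28,1],[0,-0.0008,-0.0008,0,0,-32,1],[0,-0.0008,-0.0008,0,0,-35,1],[0,-0.0008,-0.0008,0,0,-35,1]]}}

```text
clock: 15.65
position: [0.533, 0.4123, 0.0687]
orientation: [-3.139, -0.001, 2.776]
wrist_force: [-4.6, -4.2, 3.1]
opening: 0.0134
finger_force: 40.7
```

```bash
python3 - <<'E'
from h import *
s=state();print(s['position'],s['orientation'],s['wrist_force'],s['wrist_torque'],s['opening'],s['joints'])
E
```

```text
[0.53302689 0.41230129 0.06865645] [-3.13943537e+00 -9.36541534e-04  2.77643493e+00] [-4.63716877 -4.1773777   3.07446662] [-0.66371615  0.94002223  0.04977638] 0.013430186378305198 [-0.28075924  0.85154545 -0.76463127  1.80311749  0.7879611   0.82492402
 -0.23878881]
```

Emit:
{"op": "move_arm", "data": {"motion": [[0,0,0,0,0,-3,1],[0,0,0,0,0,-6,1],[0,0,0,0,0,-8,1],[0,0,0,0,0,-10,1],[0,0,0,0,0,-10,1]]}}

```text
clock: 16.27
position: [0.533, 0.4122, 0.0687]
orientation: [-3.14, -0.002, 2.947]
wrist_force: [-6.5, -3.1, 4.1]
opening: 0.0134
finger_force: 56.1
```

```bash
python3 - <<'E'
from h import *
s=state();print(s['position'],s['orientation'],s['wrist_force'],s['wrist_torque'],s['opening'])
E
```

```text
[0.53297274 0.41220609 0.06869594] [-3.13953113e+00 -2.21094503e-03  2.94716569e+00] [-6.49963687 -3.06686509  4.056797  ] [-0.59394291  1.26498384 -1.38576243] 0.01336413717316524
```

Emit:
{"op": "move_arm", "data": {"motion": [[0,0,0,0,0,-3,1],[0,0,0,0,0,-3,1],[0,0,0,0,0,-3,1]]}}

```text
clock: 16.65
position: [0.5336, 0.412, 0.0688]
orientation: [-3.14, -0.001, 2.998]
wrist_force: [-3.8, -3.7, 5.1]
opening: 0.0135
finger_force: 80.2
```

```bash
python3 - <<'E'
from h import *
s=state();print(s['orientation'],s['wrist_force'],s['wrist_torque'],s['opening'])
E
```

```text
[-3.13962790e+00 -1.45559636e-03  2.99836611e+00] [-3.83208884 -3.68437119  5.09239662] [-0.7946228   0.97520238 -1.60285714] 0.01351932692436061
```

The torque about z shows the stop has been reached. Releasing and rising.

Emit:
{"op": "move_arm", "data": {"motion": [[0,0,0,0,0,0,-1],[0,0,0,0,0,0,-1],[0,0,0,0,0,0,-1],[0,0,0,0,0,0,-1],[0,0,0,0,0,0,-1],[0,0,-0.05,0,0,0,-1],[0,0,-0.11,0,0,0,-1],[0.06,-0.04,-0.15,0,0,0,-1],[0.12,-0.05,-0.15,0,0,0,-1],[0.12,-0.05,-0.15,0,0,0,-1]]}}

```text
clock: 17.9
position: [0.4051, 0.38, 0.2199]
orientation: [-3.142, 0.001, 3.006]
wrist_force: [2.0, -0.0, 0.2]
opening: 0.0851
finger_force: 0.0
```

```bash
python3 - <<'E'
from h import *
print(state()['position'])
c=camera('top');s=camera('side')
for n in ('pan','jar','ramekin','spatula','rest_mark'):
    for q in (c,s):
        r=spot_point(n,q);print(n,[(W(q,a['centre']).round(3),a['conf']) for a in r[:1]])
A=cv2.resize(c['frame'][100:270,150:400],(400,272),interpolation=cv2.INTER_CUBIC)
B=cv2.resize(c['frame'][160:220,160:220],(400,272+128),interpolation=cv2.INTER_CUBIC)
C=cv2.resize(s['frame'][90:150,230:310],(400,300),interpolation=cv2.INTER_CUBIC)
D=cv2.resize(s['frame'][150:300,280:480],(400,300),interpolation=cv2.INTER_CUBIC)
f=np.hstack([B[:400],cv2.copyMakeBorder(D,0,100,0,0,0)]);f=(np.clip(f/255.,0,1)**.6*255).astype(np.uint8)
cv2.imwrite('pics/f.png',f[...,::-1])
E
```

```text
[0.40509359 0.37999185 0.21994504]
pan []
pan [(array([ 0.613, -0.114,  0.034]), 0.61)]
jar [(array([0.674, 0.004, 0.035]), 0.59)]
jar [(array([ 0.676, -0.   ,  0.039]), 0.77)]
ramekin [(array([ 0.329,  0.279, -0.001]), 0.69)]
ramekin [(array([0.334, 0.28 , 0.001]), 0.75)]
spatula []
spatula [(array([ 0.351, -0.259,  0.002]), 0.67)]
rest_mark []
rest_mark []
```

View pics/f.png

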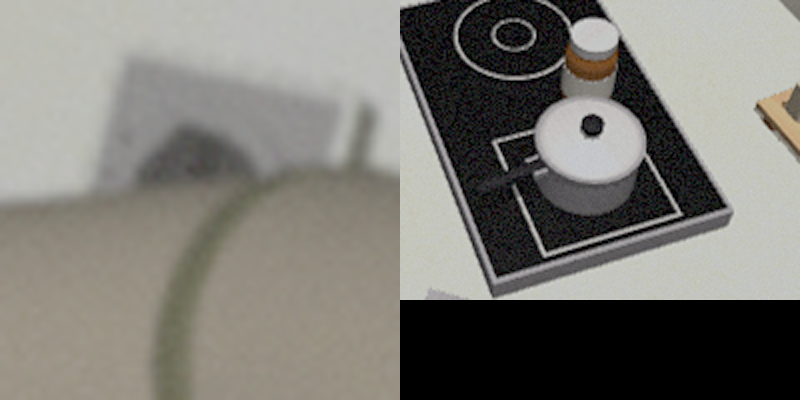

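The pan is in the square: its base spans the inside of the outline, with corners at (495,142), (680,213) and (545,255). The arm hides the knob, so I'll move it aside for a last check.

Emit:
{"op": "move_arm", "data": {"motion": [[-0.02,-0.06,-0.03,0,0,0,-1],[-0.03,-0.12,-0.06,0,0,0,-1],[-0.05,-0.18,-0.08,0,0,0,-1],[-0.06,-0.24,-0.08,0,0,0,-1],[-0.07,-0.3,-0.08,0,0,0,-1],[-0.075,-0.32,-0.08,0,0,0,-1],[-0.075,-0.32,-0.08,0,0,0,-1]]}}

```text
clock: 19.38
position: [0.4384, 0.0501, 0.2983]
orientation: [-3.141, -0.001, 2.997]
wrist_force: [0.7, 1.1, -0.6]
opening: 0.0853
finger_force: 0.0
```

```bash
python3 - <<'E'
from h import *
print(state()['position'])
def rect(c,x0,x1,y0,y1,z,s):
    P=np.array([[x1,y1],[x1,y0],[x0,y0],[x0,y1]]);w=int((y1-y0)*s);h=int((x1-x0)*s)
    src=np.float32([px(c,[*p,z]) for p in P]);H=cv2.getPerspectiveTransform(src,np.float32([[0,0],[w,0],[w,h],[0,h]]))
    return cv2.warpPerspective(c['frame'],H,(w,h),flags=cv2.INTER_CUBIC)
c=camera('top');s=camera('side')
f=np.hstack([rect(q,.46,.60,.34,.48,.09,2800) for q in(c,s)])
cv2.imwrite('pics/g.png',(np.clip(f/255.,0,1)**.5*255).astype(np.uint8)[...,::-1])
E
```

```text
[0.43839758 0.05009157 0.29832159]
```

View pics/g.png

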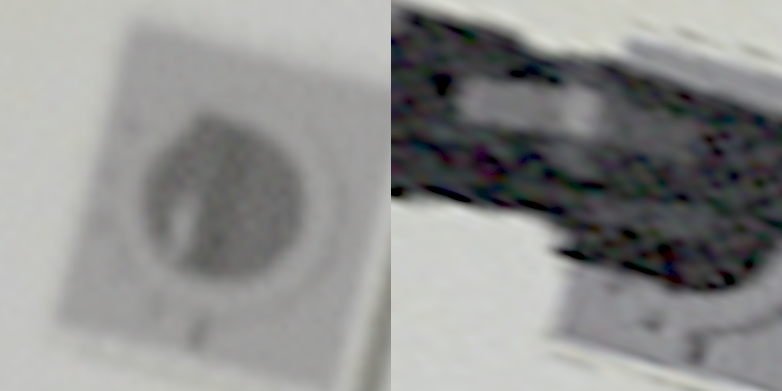

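The pointer line, from (188,195) to (177,260), now runs parallel to the box's x axis toward the long zero tick at (197,335), so the knob is at its stop. Handing in.

```bash
python3 -c "
from bench import job_done;print(job_done())"
```

```text
the job is handed in; nothing more can be done
None
```

I slid the pan around the jar into the resting square, then turned the timer knob back to its zero stop, and handed the job in at about 19.5 s on the robot's clock; no verdict came back.

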